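# Change the fume extraction over to the other hood

### The job

The soldering is moving to the other hood: pull the slide gate that is shut half open, 40 mm, so that the red line on its blade comes up to the housing's edge, and push the gate that is open now fully shut. The extractor fan is running, so at no time have both gates shut. Leave the other things on the bench where they are.

Things in the scene. Friction and masses are not known exactly. Their poses are not given: they have to be found in the camera images.
- duct: fixed steel extraction duct across the bench: 75 mm pipe, axis 110 mm up, from a tee on a 100 mm riser. Origin: on the bench in the riser's axis; x away from the robot, y along the pipe, z up. A slide gate at y = +170 and -170 mm. At y = +380 and -380 mm a grey funnel hood, 180 mm across, faces the robot: x -65 to -147 mm, top 200 mm high.
- bench_light: fixed LED bench light over the duct, same origin and axes as the duct: an aluminium bar 706 mm long along y, 40 x 22 mm in section and tipped to the robot's side, filling x = -71 to -25 mm and 341 to 379 mm in height, above the grip of a shut gate. Two 14 mm posts at x = 75, y = +280 and -280 mm carry it; arms run from them to the bar at 370 mm height.
- open_gate_housing: fixed aluminium housing of the gate that starts open (left or right varies): 116 x 116 mm, 24 mm thick along y, across the pipe, leaning 40 degrees towards the robot; the blade slides out of its upper edge. Origin: its centre, on the pipe's axis; axes as the duct's (not leaning). The upper edge is 58 mm from the origin along the lean.
- shut_gate_housing: the same housing, of the gate that starts shut. In each runs a steel blade, 80 mm wide and 3 mm thick, with a neck (16 mm wide, 6 mm thick) that ends in a yellow grip bar. A red line across the blade comes level with the housing's upper edge at 40 mm open.
- open_gate (a joint): opening, in m, of the gate that starts open (between 0.050 and 0.080): 0 fully shut at its stop, 0.080 fully open at its stop. Stiff: about 10 N of sliding friction; it stays where it is left.
- shut_gate (a joint): opening, in m, of the gate that starts shut (at 0, its stop): 0.040 half open, 0.080 fully open at its stop. Stiff: about 10 N of sliding friction; it stays where it is left.
- open_gate_grip (a point): centre of the yellow grip bar of the gate that starts open. Bar: 70 mm along y (the pipe), 20 mm thick along x, 16 mm along z. Axes: z the way the blade is pulled out, up and towards the robot, 40 degrees from vertical; x away from the robot and up. Below the bar only the neck, down to the blade's shoulder 36 mm under the bar's centre.
- shut_gate_grip (a point): centre of the yellow grip bar of the gate that starts shut; sizes and axes as for the other. While a gate is shut, its bar's centre is 34 mm along z from the housing's upper edge.
- quad_frame: bystander: loose black X-shaped quadcopter frame, 210 mm from tip to tip, 47 mm high, in front of one hood. Origin: centre of its underside.
- board_holder: bystander: loose circuit-board holder with blue jaws and a green board, 120 x 160 mm, 57 mm high, in front of the other hood. Origin: centre of its underside.
- solder_spool: bystander: spool of solder wire with blue flanges, standing on one flange, 64 mm across, 55 mm high, between the gates on the robot's side of the duct. Origin: centre of its underside.
- cleaner_bottle: bystander: white bottle with a red cap, 68 mm across, 165 mm high, on the far side of the duct. Origin: centre of its underside.

How it is judged (in metres and radians):
At the end, for the whole second after the job is handed in: The gate that was shut stands still at half open (34 to 46 mm), the gate that was open stands still fully shut (less than 4 mm open), and both are released (value of joint shut_gate between 0.034 and 0.046 m and value of joint open_gate below 0.004 m and velocity of joint shut_gate between -0.003 and 0.003 m/s and velocity of joint open_gate between -0.003 and 0.003 m/s); the robot touches nothing.
It fails at once if both gates shut at once (each less than 10 mm open) (value of joint each of shut_gate, open_gate below 0.01 m).
It fails at once if a thing on the bench moved by more than 30 mm or tipped (distance of any of quad_frame, board_holder, solder_spool, cleaner_bottle from where it was at the start of the episode above 0.03 m or angle between any of cleaner_bottle, solder_spool, quad_frame, board_holder's own z axis and vertical above 0.4 rad).
It also fails if it takes over 48 s, if anything falls off the work surface, if the arm or the gripper's body presses on something with over 40 N, if the wrist force passes 120 N, or if a joint passes its speed limit or range.

### The arm

A 6-joint arm with a two-finger parallel gripper is mounted at the origin on the work surface. World frame = base frame: x ahead of the robot, y to its left, z up, the work surface at z = 0. Lengths are in m, angles in degrees, forces in N, time in s.
With the tool pointing down it reaches from about 0.4 to 0.825 m from the base axis. Payload 7 kg.
Tool frame: the origin (TCP) lies on the mounting face of the last link; the fingertips stand 178 mm ahead of it and the grasp point (between the pads) lies 159 mm ahead of it (ctrl.tip_extent is the distance from the TCP to the fingertips, in m); z points along the fingers, y is the direction in which the jaws open and shut (so a half turn about z gives the same grasp; the last joint's range is limited). The gripper opens to 88 mm and grips with 3 to 60 N. Pads are 19 mm wide; open, the fingers measure 130 mm over their backs; the gripper's body (78 mm by 193 mm) begins 47 mm behind the grasp point.
Start: joints at [-58.493, 20.546, 0.682, 0, -70.136, -16.507], TCP at [0.175, -0.652, 0.405] pointing down, gripper open.
Joint ranges: [-176.03, 176.03], [-82.01, 121.73], [-58.28, 71.71], [-173.87, 95.51], [-174.79, -0.11], [-173.66, 173.66]. Speed limits (degrees/s): [136.94, 136.94, 172.46, 180, 180, 180].

### API

Orientations are given as [roll, pitch, yaw] about the fixed x, y, z axes, in that order (R = Rz(yaw) Ry(pitch) Rx(roll)).
In Python, from plant import ctrl gives the robot as it stands. The module is installed in compiled form; this text tells all that it offers.
- The arm moves only by the tool carry_out, never from a script. Its argument "moves" is text: rows parted by semicolons, each of 7 numbers parted by spaces: the finger opening in m, from 0 to 0.0876, then the shift along the tool's x, y, z in m, then the turn, a rotation vector about the tool's x, y, z in rad. A call has 1 to 20 rows; each row is the pose to reach, as a shift and turn from the pose commanded when the call began, along the tool's axes at that moment; what a row does not reach only later rows make up. A row lasts 1/10 s, in which the tool goes at most 50 mm and 8.59 degrees, less where a joint would pass 70% of its speed; a pose out of reach is approached as far as the arm can. A call with a gripper value outside its range is refused whole. The fingers move at their own pace and stop on an object; the grip force is fixed at half the most. Time passes only in rows, so rows that repeat a pose let the fingers close. It gives the time, the measured TCP pose, the force and the opening at its end, in the units of the state.
- ctrl.get_obs(): the state, without advancing time (a new reading comes with each control period).
- ctrl.snapshot(name): name is "scene" or "top" or "wrist"; returns a dict with "image" (420x560x3 uint8, red, green, blue), "K" (3x3 intrinsics, pixels), "R" (3x3) and "t" (3): a world point X has camera coordinates R X + t. Camera axes: x right, y down, z forward; pixel columns grow to the right and rows downward; lengths in m; the calibration is good to about 2 mm. A picture is of the moment at which its call begins. There is no depth.
- ctrl.close_job(): hands the job in, once; it reports no verdict.
Trained networks look in a picture, given as the dict that the camera call returned (one of the last four; its "shot" number tells which), for a name from the list of things; names that differ only in an ending like _2 or _b are one class to them, and where a whole thing is asked for, a point or a joint stands for the part that bears it (a point fixed in the world has none). Each returns a list of dicts, best first, with "confidence" (0 to 1); they miss things now and then, are a little off and sometimes report something else, mostly with a low value. They report only what shows in the picture. A call takes as long as a camera call.
- ctrl.recognise(picture, label): "extent" ([left, top, right, bottom] in pixels, round what is visible of it).
- ctrl.trace(picture, label): "region" (420x560 bool, what is visible of it) and "extent" ([left, top, right, bottom] in pixels, round what is visible of it).
- ctrl.mark_of(picture, label): "at" ([row, column] in pixels: a listed point, or the origin of a listed thing).
The state is a dict: "clock": time; "joint_pos": joint angles; "qvel": joint speeds; "tau": joint torques, N m; "tool_pos": TCP position; "orientation": TCP orientation; "force": force on the tool from outside, world axes, zero at the start; "moment": the same for the moment, N m; "opening": finger opening in m.
Only numpy, scipy, OpenCV 4.12 (cv2) and the standard library are available. Lean on these libraries where they do the work, as an engineer would, in place of code of your own. Each camera call takes 0.05 s, during which the arm holds its last target.

## Working session

There is one attempt and no reset: what is moved stays moved. The work goes in short steps, Python scripts to look and compute and a tool call to move; the robot and the scene stay as the last step left them, time stands still between calls to the robot, and variables do not carry over. Pictures are saved under pics/ and viewed, and the job is handed in when it is done.

Besides the shell and the picture viewer there is one more tool, called after ">>>" as a command line: name --argument value ..., lists and objects as JSON in quotes. carry_out: Moves the arm, as the interface text tells. Its arguments: {"type":"object","properties":{"moves":{"type":"string"}},"required":["moves"]}

```bash
mkdir -p pics; cat > h.py <<'E'
import numpy as np, cv2
from plant import ctrl
from scipy.spatial.transform import Rotation as Ro
def save(p,n): cv2.imwrite(f'pics/{n}.png',cv2.cvtColor(p['image'],cv2.COLOR_RGB2BGR))
def ray(p,rc):
    K,R,t=map(np.array,(p['K'],p['R'],p['t'])); d=np.linalg.inv(K)@[rc[1],rc[0],1]; d=R.T@d
    return -R.T@t, d/np.linalg.norm(d)
def tri(rs):
    A=0;b=0
    for o,d in rs:
        P=np.eye(3)-np.outer(d,d);A=A+P;b=b+P@o
    x=np.linalg.solve(A,b); return x,[np.linalg.norm((np.eye(3)-np.outer(d,d))@(x-o)) for o,d in rs]
def proj(p,X):
    c=np.array(p['K'])@(np.array(p['R'])@X+np.array(p['t'])); return c[:2]/c[2]
E
python3 - <<'E'
from h import *
o=ctrl.get_obs(); print({k:np.round(v,3) for k,v in o.items()}, ctrl.tip_extent)
ps={}
for n in ('scene','top','wrist'):
    p=ctrl.snapshot(n); save(p,n+'0'); ps[n]=p
    print(n,np.round(-np.array(p['R']).T@p['t'],3),np.round(p['R'],2).tolist())
for l in ('duct','open_gate_housing','shut_gate_housing','open_gate_grip','shut_gate_grip','solder_spool','quad_frame','board_holder','cleaner_bottle'):
    rs=[]
    for n in ps:
        m=ctrl.mark_of(ps[n],l)
        print(l,n,[(np.round(x['at'],1).tolist(),round(x['confidence'],2)) for x in m[:3]])
        if m and n!='wrist': rs.append(ray(ps[n],m[0]['at']))
    if len(rs)==2: print('   ',np.round(tri(rs)[0],4),np.round(tri(rs)[1],4))
E
```

```text
{'clock': np.float64(0.0), 'joint_pos': array([-5.8493e+01,  2.0588e+01,  6.3200e-01, -1.9000e-02, -7.0137e+01,
       -1.6507e+01]), 'qvel': array([ 0.056, -0.023,  0.052,  0.04 , -0.031, -0.041]), 'tau': array([ 1.0000e-03, -5.8271e+01,  2.9305e+01,  6.9970e+00,  7.0000e-03,
       -0.0000e+00]), 'tool_pos': array([ 0.175, -0.652,  0.404]), 'orientation': array([ 1.79906e+02, -9.00000e-03, -1.65006e+02]), 'force': array([ 0.025,  0.215, -0.568]), 'moment': array([-0.018, -0.001, -0.019]), 'opening': np.float64(0.088)} 0.1781
scene [1.245 0.738 0.885] [[-0.75, 0.66, 0.02], [0.38, 0.45, -0.81], [-0.54, -0.6, -0.59]]
top [0.351 0.007 1.779] [[0.01, -1.0, 0.0], [-0.99, -0.01, -0.11], [0.11, -0.0, -0.99]]
wrist [ 0.104 -0.671  0.384] [[-0.26, 0.97, 0.0], [0.93, 0.25, 0.27], [0.26, 0.07, -0.96]]
duct scene [([248.5, 249.0], 0.62)]
duct top [([179.9, 298.0], 0.73)]
duct wrist []
    [ 0.6282 -0.0599 -0.0113] [0.0005 0.0005]
open_gate_housing scene [([256.9, 285.4], 0.73)]
open_gate_housing top [([159.6, 240.5], 0.74), ([184.6, 232.7], 0.51), ([194.8, 343.4], 0.23)]
open_gate_housing wrist
[... 468 characters left out ...]
ate_grip top []
shut_gate_grip wrist []
solder_spool scene [([228.6, 298.3], 0.67)]
solder_spool top [([181.2, 345.1], 0.7), ([224.8, 283.8], 0.64)]
solder_spool wrist []
    [ 0.5442 -0.1151  0.0329] [0.1241 0.1241]
quad_frame scene [([301.9, 420.2], 0.91)]
quad_frame top [([237.4, 169.2], 0.6)]
quad_frame wrist []
    [ 0.4254  0.382  -0.0088] [0.0033 0.0033]
board_holder scene [([157.2, 265.0], 0.7)]
board_holder top [([276.1, 392.1], 0.98), ([227.2, 281.2], 0.18)]
board_holder wrist []
    [ 0.302  -0.372   0.0303] [0.0008 0.0008]
cleaner_bottle scene [([291.5, 222.8], 0.95)]
cleaner_bottle top [([134.7, 271.4], 0.61)]
cleaner_bottle wrist []
    [ 0.7868  0.0324 -0.0059] [0.0008 0.0008]
```

View pics/scene0.png

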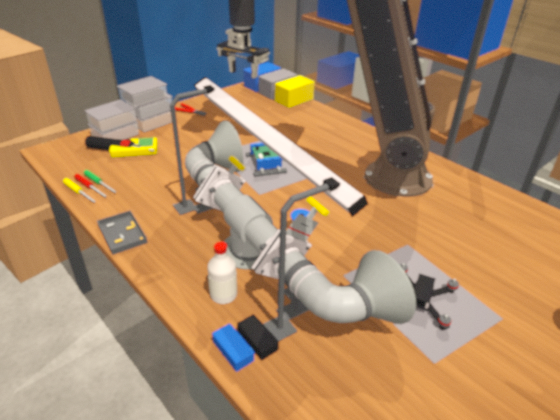

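View pics/top0.png

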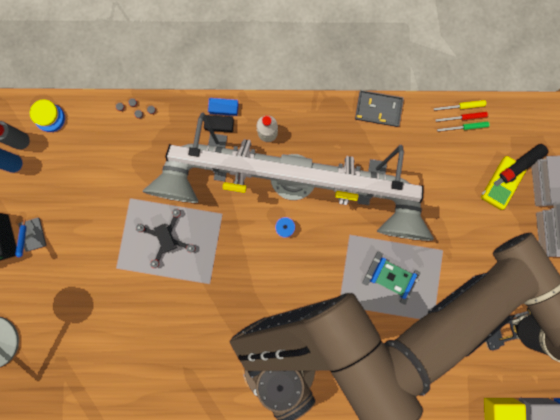

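View pics/wrist0.png

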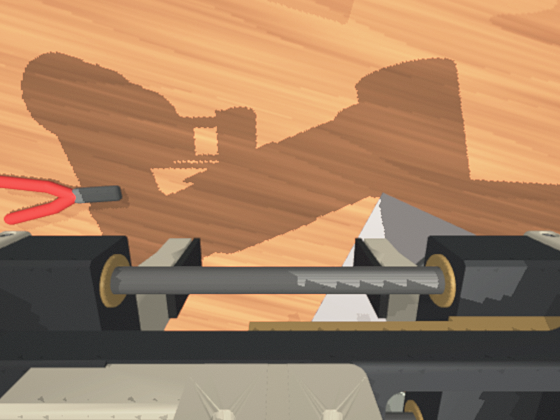

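The open gate is the left one, with its yellow grip at scene (317,207) and top (234,187). The shut gate is the right one, with its grip at scene (236,163) and top (347,196). The duct is yawed about -10°. I'll refine the pose next.

```bash
python3 - <<'E'
from h import *
ps={n:ctrl.snapshot(n) for n in('scene','top')}
rs={'open':[],'shut':[]}
for n,g in (('scene',{'open':(317,206),'shut':(236,163)}),('top',{'open':(234,188),'shut':(347,196)})):
    im=ps[n]['image'].astype(int); m=((im[...,0]>150)&(im[...,1]>130)&(im[...,2]<90)).astype(np.uint8)
    k,L,S,C=cv2.connectedComponentsWithStats(m)
    for w,(u,v) in g.items():
        i=min(range(1,k),key=lambda i:np.hypot(*(C[i]-(u,v)))); print(n,w,S[i],C[i])
        (rs[w]).append(ray(ps[n],C[i][::-1]))
for w in rs: print(w,tri(rs[w]))
a=cv2.resize(ps['scene']['image'][70:330,160:430],None,fx=2.9,fy=2.3*1,interpolation=cv2.INTER_CUBIC); save({'image':a},'sc_z')
a=cv2.resize(ps['top']['image'][100:250,140:440],None,fx=2.66,fy=2.66,interpolation=cv2.INTER_CUBIC); save({'image':a},'top_z')
E
```

```text
scene open [321 197   1   1   1] [321. 197.]
scene shut [229 156  15  14 109] [235.95412844 162.7706422 ]
top open [222 182  24  11 193] [233.68911917 187.03108808]
top shut [336 192  22   9 134] [346.54477612 195.69402985]
open (array([0.56457585, 0.14016287, 0.25144351]), [np.float64(0.0012834234159175885), np.float64(0.0012834234159176533)])
shut (array([ 0.55269238, -0.20469175,  0.1806008 ]), [np.float64(0.0029239779564169174), np.float64(0.002923977956416796)])
```

View pics/sc_z.png

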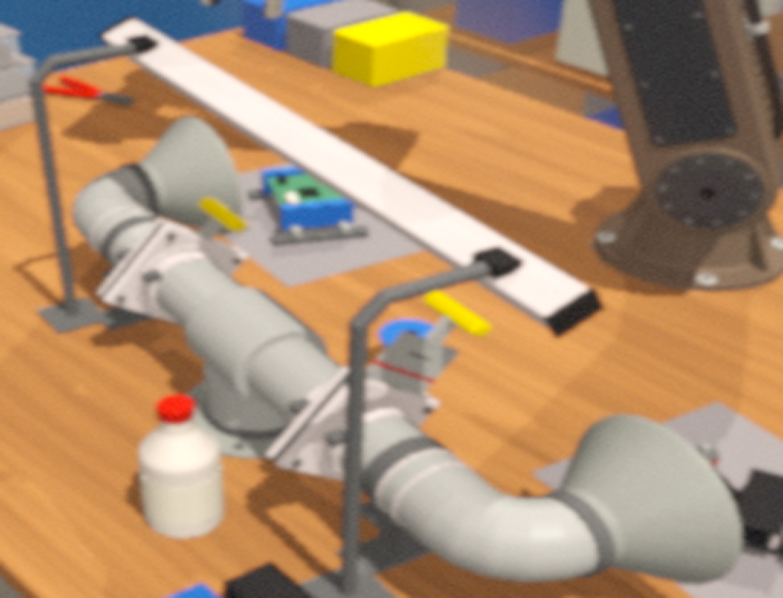

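View pics/top_z.png

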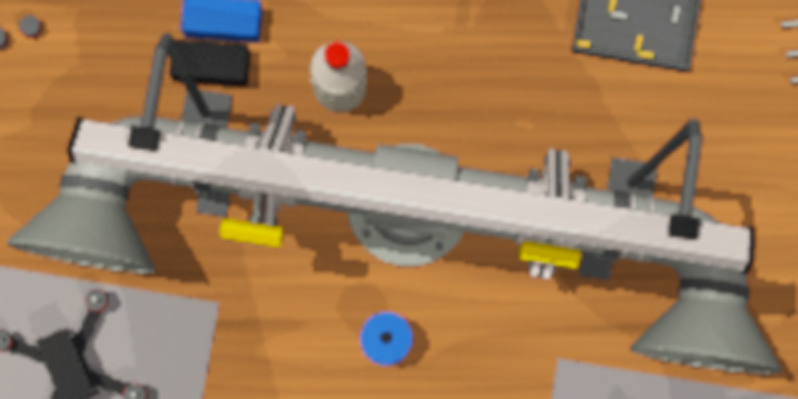

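```bash
cat > fit.py <<'E'
from h import *
from scipy.optimize import least_squares
def T(v,X): c,s=np.cos(v[2]),np.sin(v[2]); return np.array([v[0]+c*X[0]-s*X[1],v[1]+s*X[0]+c*X[1],X[2]])
def grip(side,q): r=.092+q; return [-r*np.sin(np.radians(40)),side*.17,.11+r*np.cos(np.radians(40))]
E
python3 - <<'E'
from fit import *
ps={n:ctrl.snapshot(n) for n in('scene','top')}
obs=[('top',(168.6,152.6),(-.048,.353,.36)),('top',(421.9,193.2),(-.048,-.353,.36)),('scene',(201.4,82.2),(-.048,-.353,.36)),('scene',(357.6,205.7),(-.048,.353,.36)),
('scene',(235.95,162.8),(grip(-1,0))),('top',(346.5,195.5),(grip(-1,0))),('top',(233.7,187.),'o'),('scene',(317.6,205.7),'o')]
def f(v): return np.concatenate([proj(ps[n],T(v,grip(1,v[3]) if X=='o' else X))-uv for n,uv,X in obs])
r=least_squares(f,[.63,-.06,-.17,.06],loss='soft_l1');v=r.x
print(np.round(v,4),np.degrees(v[2]));print(np.round(r.fun.reshape(-1,2),1))
th=np.radians(40)
z=T([0,0,v[2]],[-np.sin(th),0,np.cos(th)]);yy=T([0,0,v[2]],[0,1,0])
for s,q in((-1,0),(1,v[3])):
    g=T(v,grip(s,q));print('grip',g)
    Rt=np.c_[np.cross(yy,-z),yy,-z]
    for b in(.159,.259):print(' tcp',b,np.round(g+b*z,4),Ro.from_matrix(Rt).as_euler('xyz',degrees=True))
    o=ctrl.get_obs();R0=Ro.from_euler('xyz',o['orientation'],degrees=True).as_matrix()
    print('shift(.259) tool',R0.T@(g+.259*z-o['tool_pos']),'rv',Ro.from_matrix(R0.T@Rt).as_rotvec())
E
```

```text
[ 0.6387 -0.0458 -0.1574  0.06  ] -9.016123861509831
[[ 0.1 -0.6]
 [ 0.5  0.1]
 [ 0.4  2. ]
 [ 0.8  0.3]
 [ 0.8  0.3]
 [ 0.6 -0.8]
 [ 1.3  0. ]
 [ 0.  -0.1]]
grip [ 0.55368932 -0.20443678  0.18047609]
 tcp 0.159 [ 0.4527 -0.1884  0.3023] [180.          40.         170.98387614]
 tcp 0.259 [ 0.3893 -0.1783  0.3789] [180.          40.         170.98387614]
shift(.259) tool [-0.3298764   0.40193129  0.02577952] rv [ 0.1463614  -0.6877752   0.40192624]
grip [0.56891138 0.13740139 0.22640186]
 tcp 0.159 [0.468  0.1534 0.3482] [180.          40.         170.98387614]
 tcp 0.259 [0.4045 0.1635 0.4248] [180.          40.         170.98387614]
shift(.259) tool [-0.43306867  0.72818007 -0.02012591] rv [ 0.1463614  -0.6877752   0.40192624]
```

>>> carry_out --moves "0.0876 -0.03 0.035 0 0 0 0; 0.0876 -0.06 0.07 0 0.02 -0.09 0.05; 0.0876 -0.09 0.105 0 0.04 -0.18 0.1; 0.0876 -0.12 0.14 0 0.06 -0.27 0.16; 0.0876 -0.15 0.18 0 0.08 -0.36 0.21; 0.0876 -0.18 0.22 0 0.1 -0.45 0.26; 0.0876 -0.21 0.26 0 0.12 -0.54 0.31; 0.0876 -0.24 0.295 0 0.135 -0.62 0.36; 0.0876 -0.27 0.33 0 0.146 -0.688 0.402; 0.0876 -0.3 0.365 0.01 0.146 -0.688 0.402; 0.0876 -0.33 0.402 0.026 0.146 -0.688 0.402; 0.0876 -0.33 0.402 0.026 0.146 -0.688 0.402; 0.0876 -0.33 0.402 0.026 0.146 -0.688 0.402; 0.0876 -0.33 0.402 0.026 0.146 -0.688 0.402"

```text
clock: 3.1
tool_pos: [0.3916, -0.1806, 0.3843]
orientation: [179.6, 39.8, 171.1]
force: [-8.6, -10.3, -8.8]
opening: 0.0876
```

```bash
python3 - <<'E'
from fit import *
p=ctrl.snapshot('wrist');save(p,'w1');o=ctrl.get_obs();print(o['tool_pos'],o['orientation'],o['force'],np.round(o['joint_pos'],1))
v=[.6387,-.0458,-.1574]
for X in (grip(-1,0),np.array(grip(-1,0))+[0,.035,0],np.array(grip(-1,0))-[0,.035,0]):print(proj(p,T(v,X)))
print(ctrl.mark_of(p,'shut_gate_grip'),[x['extent'] for x in ctrl.recognise(p,'shut_gate_grip')])
E
```

```text
[ 0.39332464 -0.17990952  0.38600117] [179.52988878  39.95788212 171.14604238] [2.64772199 0.55741556 2.85116222] [  -1.8  -13.4  -58.2   36.9   -6.8 -132.1]
[277.43927095 206.54749965]
[318.8772976 206.5172677]
[235.9097598  206.57779835]
[{'at': [205.4, 281.5], 'confidence': 0.7}] [[236.4, 150.0, 318.7, 235.0]]
```

View pics/w1.png

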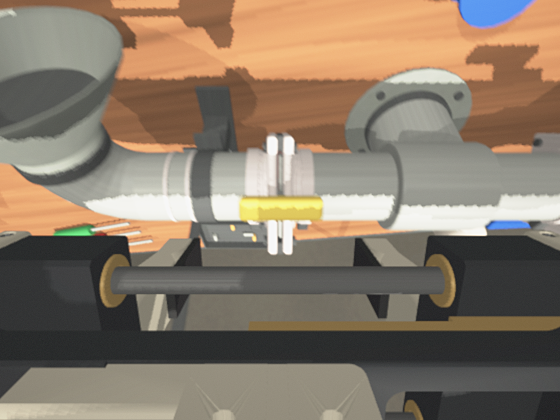

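The wrist view shows the shut gate's bar centred at about (280,208), in line with the tool's mid-column of 280. Joint 3 is at its limit with the 40° tilt, so I'll use a 30° tilt instead.

```bash
cat > goal.py <<'E'
from fit import *
def yb(p,box):
    im=p['image'];h=cv2.cvtColor(im,cv2.COLOR_RGB2HSV);m=((h[...,0]>20)&(h[...,0]<33)&(h[...,1]>150)&(h[...,2]>90)).astype(np.uint8)
    x0,y0,x1,y1=box; m[:y0]=0;m[y1:]=0;m[:,:x0]=0;m[:,x1:]=0
    k,L,S,C=cv2.connectedComponentsWithStats(m); i=1+np.argmax(S[1:,4]); r=cv2.minAreaRect(np.argwhere(L==i)[:,::-1].astype(np.float32))
    return S[i],C[i],r
def goal(g,tilt,b,yaw,off=0):
    o=ctrl.get_obs();t=np.radians(tilt);a=T([0,0,yaw],[-np.sin(t),0,np.cos(t)]);yy=T([0,0,yaw],[0,1,0])
    Rt=np.c_[np.cross(yy,-a),yy,-a];R0=Ro.from_euler('xyz',o['orientation'],degrees=True).as_matrix()
    P=g+b*a
    print('tilt',tilt,'b',b,'tcp',np.round(P,4),'shift',np.round(R0.T@(P-o['tool_pos']),4),'rv',np.round(Ro.from_matrix(R0.T@Rt).as_rotvec(),4))
E
python3 - <<'E'
from goal import *
p=ctrl.snapshot('wrist');print(yb(p,(200,170,360,235)))
o=ctrl.get_obs();print(o['tool_pos'],o['orientation'],o['force'])
v=[.6387,-.0458,-.1574];g=T(v,grip(-1,0))
R=np.array(p['R']); print('cam axis in tool', Ro.from_euler('xyz',o['orientation'],degrees=True).as_matrix().T@R.T, Ro.from_euler('xyz',o['orientation'],degrees=True).as_matrix().T@(-R.T@p['t']-o['tool_pos']))
R0=Ro.from_euler('xyz',o['orientation'],degrees=True).as_matrix();print('grip in tool',R0.T@(g-o['tool_pos']), 'y axis',R0.T@T([0,0,v[2]],[0,1,0]))
for b in(.22,.19,.159):goal(g,30,b,v[2])
E
```

```text
(array([242, 196,  80,   4, 194], dtype=int32), array([283.68041237, 197.13402062]), ((281.5, 197.5), (79.0, 3.0), 0.0))
[ 0.39025952 -0.18257576  0.38340134] [179.6453152   39.6370034  170.99508259] [ 0.09721421 -0.06493845 -0.1189441 ]
cam axis in tool [[ 1.43875330e-03 -9.62787846e-01 -2.70254498e-01]
 [ 9.99998941e-01  1.44491311e-03  1.76156152e-04]
 [ 2.20893266e-04 -2.70254465e-01  9.62788905e-01]] [ 7.19699186e-02 -5.80721586e-06  1.92631686e-02]
grip in tool [0.00254223 0.00237134 0.26141839] y axis [-1.80621327e-04  9.99979886e-01  6.33999462e-03]
tilt 30 b 0.22 tcp [ 0.445  -0.1872  0.371 ] shift [-0.0343  0.0037  0.0445] rv [0.0063 0.1682 0.0007]
tilt 30 b 0.19 tcp [ 0.4598 -0.1895  0.345 ] shift [-0.0293  0.0036  0.0741] rv [0.0063 0.1682 0.0007]
tilt 30 b 0.159 tcp [ 0.4751 -0.192   0.3182] shift [-0.0241  0.0034  0.1047] rv [0.0063 0.1682 0.0007]
```

>>> carry_out --moves "0.0876 -0.012 0.001 0.015 0.002 0.06 0; 0.0876 -0.024 0.002 0.03 0.004 0.12 0; 0.0876 -0.034 0.0025 0.045 0.006 0.168 0; 0.0876 -0.034 0.0025 0.045 0.006 0.168 0; 0.0876 -0.034 0.0025 0.045 0.006 0.168 0; 0.0876 -0.034 0.0025 0.045 0.006 0.168 0; 0.0876 -0.034 0.0025 0.045 0.006 0.168 0"

```text
clock: 4.0
tool_pos: [0.4441, -0.1886, 0.3705]
orientation: [180.0, 30.0, 171.0]
force: [-0.3, 0.4, 0.5]
opening: 0.0875
```

```bash
python3 - <<'E'
from goal import *
p=ctrl.snapshot('wrist');save(p,'w2')
p2=ctrl.snapshot('scene');save(p2,'s2')
o=ctrl.get_obs();print(o['tool_pos'],o['orientation'],o['force'],np.round(o['joint_pos'],1))
v=[.6387,-.0458,-.1574];g=T(v,grip(-1,0))
for y in(-.035,0,.035):print(proj(p,T(v,np.array(grip(-1,0))+[0,y,0])))
for b in(.19,.159):goal(g,30,b,v[2])
E
```

```text
[ 0.44446102 -0.18855434  0.37073404] [179.98665664  30.06232458 170.98630707] [-0.08354043  0.40557093  0.09112109] [   2.1   -4.9  -44.1   14.9  -21.9 -113.5]
[231.17654687 229.34582787]
[280.19505023 229.36778389]
[329.22497709 229.38974504]
tilt 30 b 0.19 tcp [ 0.4598 -0.1895  0.345 ] shift [-0.0004  0.0014  0.0299] rv [0.0003 0.0011 0.0001]
tilt 30 b 0.159 tcp [ 0.4751 -0.192   0.3182] shift [-0.0003  0.0014  0.0609] rv [0.0003 0.0011 0.0001]
```

View pics/w2.png

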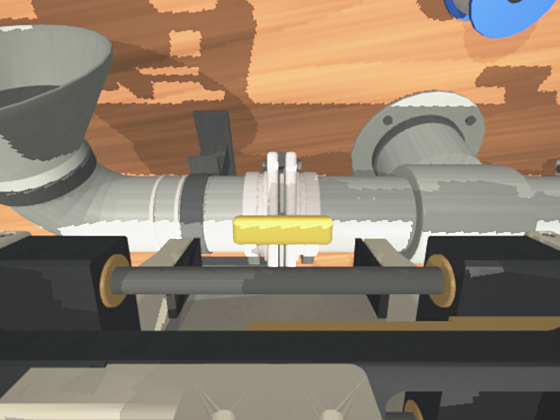

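View pics/s2.png

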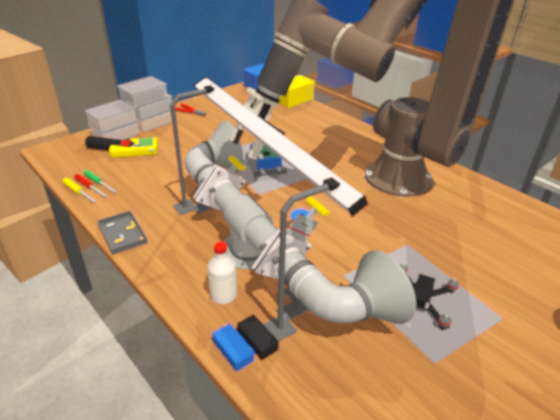

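The bar sits centrally between the fingers, spanning columns 233–332 at row 230, and the calibrated model agrees. I'll advance 61 mm and grip the ends.

>>> carry_out --moves "0.0876 0 0.001 0.015 0 0 0; 0.0876 0 0.002 0.03 0 0 0; 0.0876 0 0.002 0.045 0 0 0; 0.0876 0 0.002 0.061 0 0 0; 0.0876 0 0.002 0.061 0 0 0; 0.0876 0 0.002 0.061 0 0 0; 0.06 0 0.002 0.061 0 0 0; 0.06 0 0.002 0.061 0 0 0; 0.06 0 0.002 0.061 0 0 0; 0.06 0 0.002 0.061 0 0 0; 0.06 0 0.002 0.061 0 0 0; 0.06 0 0.002 0.061 0 0 0"

```text
clock: 5.3
tool_pos: [0.4758, -0.1905, 0.3186]
orientation: [180.0, 30.1, 171.1]
force: [-4.0, 7.8, 4.2]
opening: 0.0695
```

```bash
python3 - <<'E'
from goal import *
p=ctrl.snapshot('wrist');save(p,'w3')
o=ctrl.get_obs();print(o['tool_pos'],o['orientation'],o['force'],o['opening'],np.round(o['joint_pos'],1))
E
```

```text
[ 0.47582976 -0.19049461  0.31861553] [179.96483811  30.14423835 171.08536682] [-4.88017393  7.65087317  4.06720787] 0.06958870317888013 [  -0.2    2.1  -48.9   25.3  -10.1 -122.4]
```

View pics/w3.png

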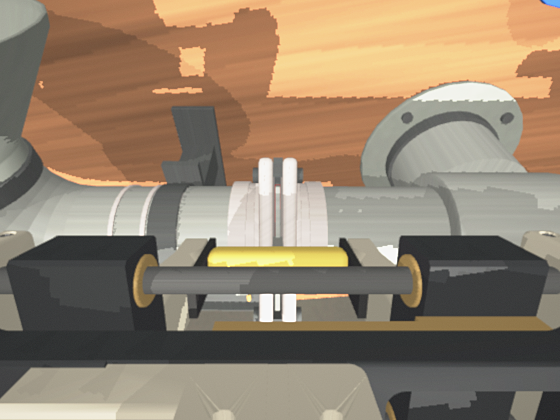

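It's gripped: the opening of 69.6 mm matches the 70 mm bar. Now I'll pull 40 mm along the lean.

>>> carry_out --moves "0.06 0.001 0 -0.005 0 0 0; 0.06 0.002 0 -0.01 0 0 0; 0.06 0.003 0 -0.015 0 0 0; 0.06 0.0035 0 -0.02 0 0 0; 0.06 0.0045 0 -0.025 0 0 0; 0.06 0.005 0 -0.03 0 0 0; 0.06 0.006 0 -0.035 0 0 0; 0.06 0.007 0 -0.0395 0 0 0; 0.06 0.007 0 -0.0395 0 0 0; 0.06 0.007 0 -0.0395 0 0 0; 0.06 0.007 0 -0.0395 0 0 0"

```text
clock: 6.45
tool_pos: [0.4505, -0.1865, 0.3492]
orientation: [179.9, 30.1, 171.1]
force: [-0.7, 7.0, 1.9]
opening: 0.0701
```

```bash
python3 - <<'E'
from goal import *
p=ctrl.snapshot('scene');save(p,'s4')
a=cv2.resize(p['image'][120:260,170:310],None,fx=4,fy=4,interpolation=cv2.INTER_CUBIC); save({'image':a},'s4z')
p=ctrl.snapshot('wrist');save(p,'w4')
o=ctrl.get_obs();print(o['tool_pos'],o['orientation'],o['force'],o['opening'])
print('d',np.linalg.norm(o['tool_pos']-np.array([.4758,-.1905,.3186])))
E
```

```text
[ 0.45045965 -0.18647389  0.34925759] [179.9454022   30.14322785 171.07197451] [-0.59122072  6.47533635  0.93085599] 0.0698796224095116
d 0.03997787367632463
```

View pics/s4z.png

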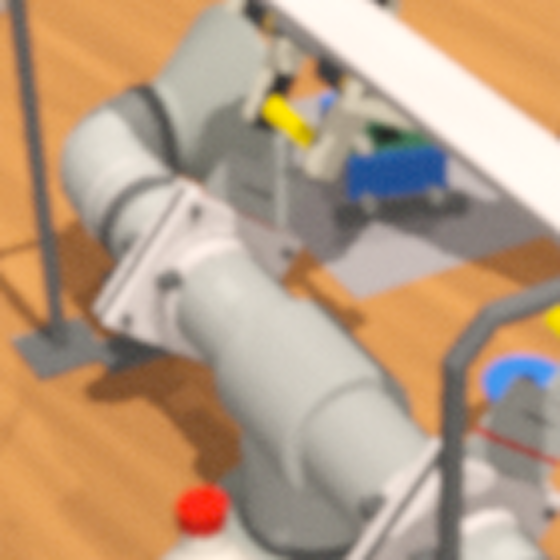

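View pics/w4.png

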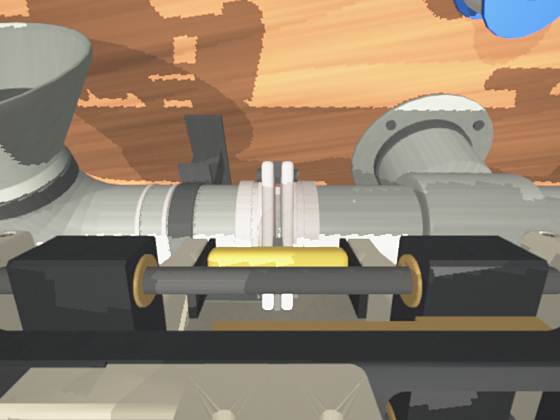

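The bar kept its place in the fingers, the tool moved 40.0 mm, and the red line is at the housing edge (s4z (250,222)). I'll release and back off.

>>> carry_out --moves "0.0876 0 0 0 0 0 0; 0.0876 0 0 0 0 0 0; 0.0876 0 0 0 0 0 0; 0.0876 0 0 -0.01 0 0 0; 0.0876 0 0 -0.025 0 0 0; 0.0876 0 0 -0.045 0 0 0; 0.0876 0 0 -0.065 0 0 0; 0.0876 0 0 -0.065 0 0 0; 0.0876 0 0 -0.065 0 0 0"

```text
clock: 7.45
tool_pos: [0.4179, -0.1821, 0.405]
orientation: [180.0, 30.1, 171.0]
force: [0.2, -0.8, 0.0]
opening: 0.0878
```

```bash
python3 - <<'E'
from goal import *
p=ctrl.snapshot('wrist');save(p,'w5')
p2=ctrl.snapshot('scene')
a=cv2.resize(p2['image'][120:260,170:310],None,fx=4,fy=4,interpolation=cv2.INTER_CUBIC); save({'image':a},'s5z')
o=ctrl.get_obs();print(o['tool_pos'],o['orientation'],o['force'],o['opening'],np.round(o['joint_pos'],1))
v=[.6387,-.0458,-.1574]
for q in(.03,.04,.05): print(q,proj(p,T(v,grip(-1,q))),proj(p2,T(v,grip(-1,q))))
v[0]+=.0002;v[1]+=.002
for b in(.259,.159):goal(T(v,grip(1,.06)),30,b,v[2])
E
```

```text
[ 0.41800572 -0.18210545  0.40398727] [179.99425263  29.96574376 170.99591335] [ 1.01453245 -0.71454401  0.17701042] 0.08771144279087292 [   3.7  -10.1  -42.9   13.3  -28.5 -112.7]
0.03 [276.71526337 223.79460772] [242.31527889 154.59701909]
0.04 [276.69317522 225.99175743] [244.18368891 151.73879882]
0.05 [276.66895812 228.40067832] [246.05690484 148.87322668]
tilt 30 b 0.259 tcp [0.4412 0.1597 0.4507] shift [ 0.0032  0.3412 -0.0558] rv [ 0.0002 -0.0006  0.0002]
tilt 30 b 0.159 tcp [0.4905 0.1519 0.3641] shift [0.0031 0.3412 0.0442] rv [ 0.0002 -0.0006  0.0002]
```

View pics/w5.png

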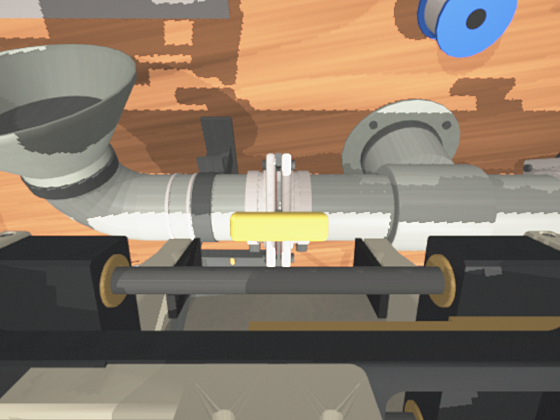

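View pics/s5z.png

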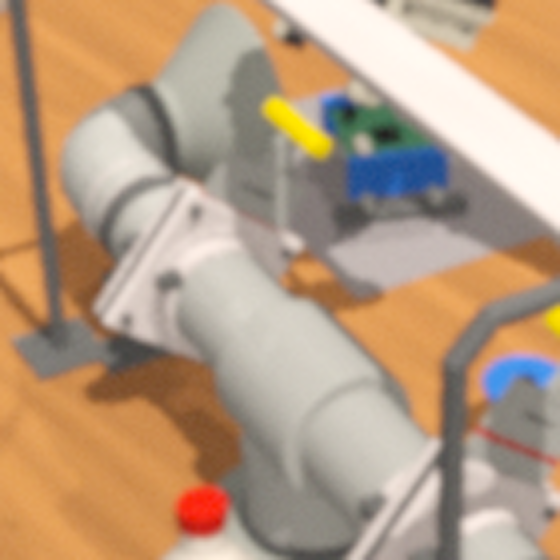

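The bar is at scene (244.5,151.7), which matches the model for 40 mm open. On to the open gate.

>>> carry_out --moves "0.0876 0 0.02 -0.03 0 0 0; 0.0876 0 0.05 -0.05 0 0 0; 0.0876 0 0.085 -0.056 0 0 0; 0.0876 0 0.12 -0.056 0 0 0; 0.0876 0 0.155 -0.056 0 0 0; 0.0876 0.001 0.19 -0.056 0 0 0; 0.0876 0.002 0.225 -0.056 0 0 0; 0.0876 0.003 0.26 -0.056 0 0 0; 0.0876 0.003 0.295 -0.056 0 0 0; 0.0876 0.003 0.32 -0.056 0 0 0; 0.0876 0.003 0.341 -0.056 0 0 0; 0.0876 0.003 0.341 -0.056 0 0 0; 0.0876 0.003 0.341 -0.056 0 0 0; 0.0876 0.003 0.341 -0.056 0 0 0"

```text
clock: 8.95
tool_pos: [0.4414, 0.1587, 0.4513]
orientation: [-180.0, 29.9, 171.0]
force: [-0.3, -0.0, 0.4]
opening: 0.0875
```

```bash
python3 - <<'E'
from goal import *
p=ctrl.snapshot('wrist');save(p,'w6')
o=ctrl.get_obs();print(o['tool_pos'],o['orientation'],o['force'],o['opening'],np.round(o['joint_pos'],1))
v=[.6389,-.0438,-.1574]
for q in(.05,.06,.07): print(q,[proj(p,T(v,np.array(grip(1,q))+[0,y,0])) for y in(-.035,.035)])
for b in(.209,.159):goal(T(v,grip(1,.06)),30,b,v[2])
E
```

```text
[0.44135022 0.15856846 0.45165769] [-179.98691809   29.95375311  170.98643678] [ 0.24793944 -1.11603618 -0.1848503 ] 0.08801260857275445 [  50.4   -9.   -43.6   37.1  -45.5 -173.6]
0.05 [array([239.13929223, 210.61471827]), array([319.22840951, 210.700081  ])]
0.06 [array([237.6142726 , 211.95443892]), array([320.88337691, 212.04365317])]
0.07 [array([235.96316555, 213.40492662]), array([322.67522482, 213.49835069])]
tilt 30 b 0.209 tcp [0.4658 0.1558 0.4074] shift [0.0007 0.0011 0.0506] rv [-0.0002 -0.0008  0.0001]
tilt 30 b 0.159 tcp [0.4905 0.1519 0.3641] shift [0.0007 0.0011 0.1006] rv [-0.0002 -0.0008  0.0001]
```

View pics/w6.png

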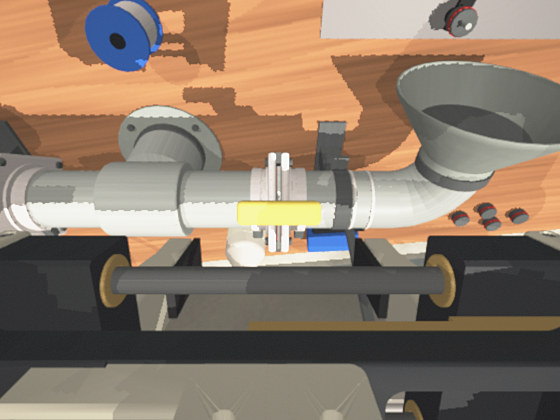

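Joint 6 is at its limit here (-173.6°), so I won't grip this one. Instead I'll push the bar with closed fingers along the lean, with the tool turned back about its own axis to keep joint 6 clear.

```bash
python3 - <<'E'
from goal import *
o=ctrl.get_obs();v=[.6389,-.0438,-.1574]
R0=Ro.from_euler('xyz',o['orientation'],degrees=True).as_matrix()
for tilt,rz in((40,-.3),(40,-.2)):
    t=np.radians(tilt);a=T([0,0,v[2]],[-np.sin(t),0,np.cos(t)]);yy=T([0,0,v[2]],[0,1,0])
    Rt=np.c_[np.cross(yy,-a),yy,-a]@Ro.from_rotvec([0,0,rz]).as_matrix()
    P=T(v,grip(1,.06))+.221*a
    print(tilt,rz,P,'shift',np.round(R0.T@(P-o['tool_pos']),4),'rv',np.round(Ro.from_matrix(R0.T@Rt).as_rotvec(),4))
E
```

```text
40 -0.3 [0.42875174 0.16168105 0.39573458] shift [0.0391 0.0011 0.042 ] rv [ 0.0261 -0.174  -0.2991]
40 -0.2 [0.42875174 0.16168105 0.39573458] shift [0.0391 0.0011 0.042 ] rv [ 0.0174 -0.1748 -0.1994]
```

>>> carry_out --moves "0 0.01 0 0 0 -0.03 -0.06; 0 0.02 0 0 0.01 -0.07 -0.12; 0 0.03 0 0 0.015 -0.11 -0.19; 0 0.039 0.001 0 0.02 -0.15 -0.26; 0 0.039 0.001 0.01 0.026 -0.174 -0.3; 0 0.039 0.001 0.02 0.026 -0.174 -0.3; 0 0.039 0.001 0.03 0.026 -0.174 -0.3; 0 0.039 0.001 0.042 0.026 -0.174 -0.3; 0 0.039 0.001 0.042 0.026 -0.174 -0.3; 0 0.039 0.001 0.042 0.026 -0.174 -0.3; 0 0.039 0.001 0.042 0.026 -0.174 -0.3; 0 0.039 0.001 0.042 0.026 -0.174 -0.3"

```text
clock: 10.2
tool_pos: [0.4366, 0.153, 0.4181]
orientation: [-166.6, 36.0, -166.5]
force: [-0.4, 0.6, -0.5]
opening: 0.001
```

```bash
cat > st.py <<'E'
from goal import *
def st():
    o=ctrl.get_obs();print(np.round(o['tool_pos'],4),np.round(o['orientation'],2),np.round(o['force'],1),round(float(o['opening']),4),np.round(o['joint_pos'],1))
    v=[.6389,-.0438,-.1574];R0=Ro.from_euler('xyz',o['orientation'],degrees=True).as_matrix()
    t=np.radians(40);a=T([0,0,v[2]],[-np.sin(t),0,np.cos(t)])
    tip=o['tool_pos']+.178*R0[:,2]
    for q in(.06,0):
        d=tip-(T(v,grip(1,q))+.008*a); print('q',q,'tip rel bar top: along z',round(float(d@a),4),' rest',np.round(d-(d@a)*a,4), 'shift in tool',np.round(R0.T@-d,4))
    print('tool z vs -a deg',np.degrees(np.arccos(R0[:,2]@-a)))
    return o
E
python3 - <<'E'
from st import *
p=ctrl.snapshot('wrist');save(p,'w7');p2=ctrl.snapshot('scene');save(p2,'s7');st()
E
```

```text
[0.4365 0.153  0.418 ] [-166.59   36.03 -166.44] [ 0.2 -1.   0.4] 0.0003 [  43.8   -9.3  -55.2   60.6  -34.1 -173.6]
q 0.06 tip rel bar top: along z 0.0464  rest [ 0.0107 -0.0081  0.0099] shift in tool [0.0113 0.0101 0.0469]
q 0 tip rel bar top: along z 0.1064  rest [ 0.0107 -0.0081  0.0099] shift in tool [0.0096 0.0092 0.1068]
tool z vs -a deg 1.9037616644595126
```

View pics/w7.png

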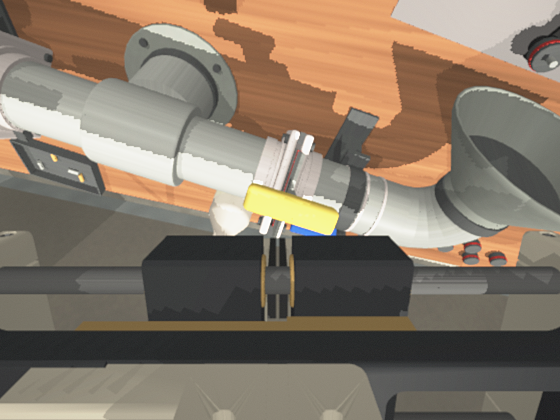

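View pics/s7.png

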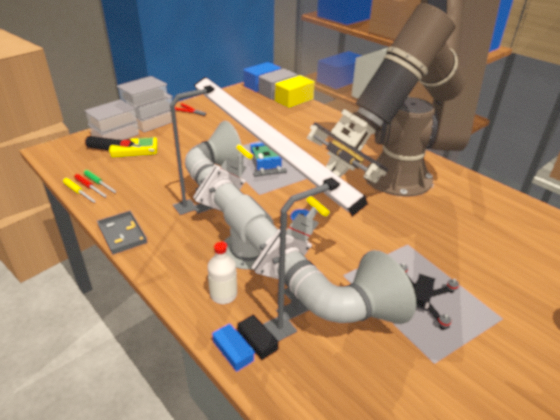

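Joint 6 is still pinned, so I'll fit the arm's kinematics from the poses logged so far and choose a feasible push orientation.

```bash
cat > kin.py <<'E'
import numpy as np
from scipy.optimize import least_squares
from scipy.spatial.transform import Rotation as Ro
D=[([-58.493,20.588,.632,-.019,-70.137,-16.507],[.175,-.652,.404],[179.906,-.009,-165.006]),
([2.1,-4.9,-44.1,14.9,-21.9,-113.5],[.44446,-.18855,.37073],[179.987,30.06,170.986]),
([-.2,2.1,-48.9,25.3,-10.1,-122.4],[.47583,-.19049,.31862],[179.965,30.14,171.085]),
([3.7,-10.1,-42.9,13.3,-28.5,-112.7],[.418,-.1821,.404],[179.99,29.97,170.996]),
([50.4,-9.,-43.6,37.1,-45.5,-173.6],[.44135,.15857,.45166],[-179.987,29.954,170.986]),
([43.8,-9.3,-55.2,60.6,-34.1,-173.6],[.4365,.153,.418],[-166.59,36.03,-166.44])]
def fk(j,p,s):
    j=np.radians(j);E=lambda ax,a:Ro.from_euler(ax,a)
    R=E('z',j[0]);P=R.apply([p[0],0,p[1]]);R=R*E('y',j[1]);P=P+R.apply([0,p[2],p[3]])
    R=R*E('y',-j[2]);P=P+R.apply([p[4],p[9],p[5]]);R=R*E('x',s[0]*j[3])*E('y',-j[4]);P=P+R.apply([p[6],p[7],p[8]])
    R=R*E('x',s[1]*j[5]); return P,R
def R6c(s):
    C=[fk(j,np.zeros(10),s)[1].inv()*Ro.from_euler('xyz',e,degrees=True) for j,_,e in D]; C=Ro.concatenate(C);m=C.mean()
    return m,np.degrees((m.inv()*C).magnitude())
def fit():
    best=None
    for s in((1,1),(1,-1),(-1,1),(-1,-1)):
        m,e=R6c(s)
        if best is None or e.max()<best[1].max():best=(m,e,s)
    m,e,s=best
    r=least_squares(lambda p:np.concatenate([np.concatenate([fk(j,p,s)[0]-x for j,x,_ in D]),1e-3*(p-[0,.3,0,.3,.3,0,.1,0,0,0])]),[0,.3,0,.3,.3,0,.1,0,0,0])
    return m,s,r.x,e,r.fun[:3*len(D)]
E
python3 - <<'E'
from kin import *
m,s,p,e,f=fit();print(s,np.round(e,2),np.round(m.as_matrix(),2).tolist(),np.round(p,4));print(np.round(f.reshape(-1,3)*1000,1))
E
```

```text
(-1, -1) [0.04 0.04 0.08 0.06 0.02 0.1 ] [[-0.0, 0.0, 1.0], [-1.0, 0.0, -0.0], [-0.0, -1.0, 0.0]] [ 4.000e-04  1.972e-01 -6.000e-04  6.018e-01  4.629e-01  6.000e-04
  1.991e-01 -1.908e-01  3.000e-04 -6.000e-04]
[[-0.4 -0.2  0.1]
 [-0.1  0.1 -0.2]
 [ 0.2  0.3 -0.1]
 [-0.1  0.   0. ]
 [ 0.1  0.3 -0.1]
 [-0.1 -0.3  0.3]]
```

```bash
cat > ik.py <<'E'
from kin import *
from fit import T,grip
m,s,p,_,_=fit()
lo=np.array([-176.03,-82.01,-58.28,-173.87,-174.79,-173.66])+1.5;hi=np.array([176.03,121.73,71.71,95.51,-.11,173.66])-1.5
v=[.6389,-.0438,-.1574]
def pose(q,b,tilt,az,rz,side=1):
    t=np.radians(tilt);y=v[2]+np.radians(az);a=T([0,0,y],[-np.sin(t),0,np.cos(t)]);yy=T([0,0,y],[0,1,0])
    R=Ro.from_matrix(np.c_[np.cross(yy,-a),yy,-a])*Ro.from_rotvec([0,0,np.radians(rz)])
    return T(v,grip(side,q))+b*a,R
def ik(P,R,x0):
    def f(j):
        X,Q=fk(j,p,s);return np.r_[(X-P)*10,(R.inv()*(Q*m)).as_rotvec()]
    r=least_squares(f,np.clip(x0,lo+.1,hi-.1),bounds=(lo,hi),max_nfev=60);return r.x,np.linalg.norm(r.fun)
E
python3 - <<'E'
from ik import *
x0s=[[43.8,-9.3,-55,60,-34,-150],[50,-9,-44,0,-45,-100],[50,-9,-44,37,-45,10]]
for b,lab in((.186,'push'),(.159,'grip')):
  for tilt in(30,40,50):
    for az in((0,15,30) if lab=='push' else (0,)):
      for rz in((0,-17,-30,-45,180,150) if lab=='push' else (0,180)):
        out=[]
        for q,bb in((.06,b+.03),(.06,b),(.03,b),(0,b)):
            c=[ik(*pose(q,bb,tilt,az,rz),x) for x in x0s];c=min(c,key=lambda r:r[1]);out.append(c)
        e=max(o[1] for o in out)
        if e<.01: print(lab,tilt,az,rz,[np.round(o[0]).astype(int).tolist() for o in (out[0],out[-1])])
E
```

```text
push 30 0 -17 [[46, -5, -47, 42, -38, -159], [34, 3, -52, 60, -23, -170]]
push 30 0 -30 [[46, -5, -47, 42, -38, -146], [34, 3, -52, 60, -23, -157]]
push 30 0 -45 [[46, -5, -47, 42, -38, -131], [34, 3, -52, 60, -23, -142]]
push 30 0 180 [[46, -5, -47, 42, -38, 4], [34, 3, -52, 60, -23, -7]]
push 30 0 150 [[46, -5, -47, 42, -38, 34], [34, 3, -52, 60, -23, 23]]
push 30 15 0 [[42, -8, -47, 36, -30, -154], [29, 2, -53, 58, -13, -167]]
push 30 15 -17 [[42, -8, -47, 36, -30, -137], [29, 2, -53, 58, -13, -150]]
push 30 15 -30 [[42, -8, -47, 36, -31, -124], [29, 2, -53, 58, -13, -137]]
push 30 15 -45 [[42, -8, -47, 36, -31, -109], [29, 2, -53, 58, -13, -122]]
push 30 15 180 [[42, -8, -47, 36, -31, 26], [29, 2, -53, 58, -13, 13]]
push 30 15 150 [[42, -8, -47, 36, -31, 56], [29, 2, -53, 58, -13, 43]]
push 30 30 0 [[38, -8, -42, 18, -29, -121], [33, 2, -45, 23, -15, -122]]
push 30 30 -17 [[38, -8, -42, 18, -29, -104], [33, 2, -45, 23, -15, -105]]
push 30 30 -30 [[38, -8, -42, 18, -29, -91], [33, 2, -45, 23, -15, -92]]
push 30 30 -45 [[38, -8, -42, 18, -29, -76], [33, 2, -45, 23, -15, -77]]
push 30 30 180 [[38, -8, -42, 18, -29, 59], [33, 2, -45, 23, -15, 57]]
push 30 30 150 [[38, -8, -42, 18, -29, 89], [33, 2, -45, 23, -15, 87]]
grip 30 0 180 [[43, -3, -49, 46, -33, 1], [28, 6, -53, 72, -19, -14]]
```

```bash
cat > clr.py <<'E'
from ik import *
c,sn=np.cos(v[2]),np.sin(v[2])
def dist(X): # world pts -> dist to light bar box
    d=X-[v[0],v[1],0];L=np.c_[c*d[:,0]+sn*d[:,1],-sn*d[:,0]+c*d[:,1],X[:,2]]
    lo_=np.array([-.071,-.353,.341]);hi_=np.array([-.025,.353,.379]);return np.linalg.norm(np.maximum(np.maximum(lo_-L,L-hi_),0),axis=1).min()
g=np.array([[x,y,z] for x in np.linspace(-.039,.039,9) for y in np.linspace(-.0965,.0965,21) for z in np.linspace(0,.112,15)])
def clear(P,R,j):
    b=dist(P+R.apply(g))
    W,Q=fk(j,np.r_[p[:6],0,0,0,p[9]],s); A=W+Q.apply([0,p[7],0])if 0 else W
    B=P-R.apply([0,0,.199])  # j5 end of flange offset
    l=lambda a,b:np.linspace(a,b,30)
    return b,dist(l(P,B)),dist(l(B,W))
E
python3 - <<'E'
from clr import *
x0s=[[43.8,-9.3,-55,60,-34,-150],[38,-8,-42,18,-29,-120]]
for tilt in(30,33,36):
  for az in(0,8,15,22,30):
    for rz in(0,-8,-17):
        o=[]
        for q,bb in((.06,.216),(.06,.186),(.03,.186),(0,.186)):
            P,R=pose(q,bb,tilt,az,rz);r=min([ik(P,R,x) for x in x0s],key=lambda r:r[1]);o.append((r[1],r[0],clear(P,R,r[0])))
        if max(k[0] for k in o)<.01: print(tilt,az,rz,np.round(o[-1][1]).astype(int).tolist(),'clr mm',np.round(1000*np.min([k[2] for k in o],0)))
E
```

```text
30 0 -17 [34, 3, -52, 60, -23, -170] clr mm [  5.  81. 225.]
30 8 -8 [31, 2, -53, 61, -17, -170] clr mm [  7.  80. 224.]
30 8 -17 [31, 2, -53, 61, -17, -161] clr mm [  0.  80. 224.]
30 15 0 [29, 2, -53, 58, -13, -167] clr mm [  9.  78. 220.]
30 15 -8 [29, 2, -53, 58, -13, -159] clr mm [  0.  78. 220.]
30 15 -17 [29, 2, -53, 58, -13, -150] clr mm [  0.  78. 220.]
30 22 0 [30, 2, -51, 46, -12, -150] clr mm [  0.  74. 214.]
30 22 -8 [30, 2, -51, 46, -12, -142] clr mm [  0.  74. 214.]
30 22 -17 [30, 2, -51, 46, -12, -133] clr mm [  0.  74. 214.]
30 30 0 [33, 2, -45, 23, -15, -122] clr mm [  0.  69. 205.]
30 30 -8 [33, 2, -45, 23, -15, -114] clr mm [  0.  69. 205.]
30 30 -17 [33, 2, -45, 23, -15, -105] clr mm [  0.  69. 205.]
33 30 0 [25, 1, -54, 50, -3, -144] clr mm [  0.  76. 210.]
33 30 -8 [25, 1, -54, 50, -3, -136] clr mm [  0.  76. 210.]
33 30 -17 [25, 1, -54, 50, -3, -127] clr mm [  0.  76. 210.]
```

```bash
cat > s.py <<'E'
from clr import *
x0s=[[43.8,-9.3,-55,60,-34,-150],[38,-8,-42,18,-29,-120],[38,-8,-42,18,-29,10]]
res=[]
ax=T([0,0,v[2]],[np.cos(np.radians(40)),0,np.sin(np.radians(40))])
for tilt in(26,30,34,38,44,50):
  for az in(-10,0,15,30,45,60):
    for rz in(-15,0,15,30,165,180,195,210):
        o=[]
        for q,bb in((0,.186),(.06,.216)):
            P,R=pose(q,bb,tilt,az,rz);P=P-.005*ax
            r=min([ik(P,R,x) for x in x0s],key=lambda r:r[1])
            if r[1]>.01: break
            cam=P+R.apply([.072,0,.019])
            o.append((*clear(P,R,r[0]),dist(cam[None])))
        else:
            k=np.min(o,0)
            if k[0]>.012: res.append((k[0],tilt,az,rz,np.round(k*1000).tolist(),np.round(r[0]).astype(int).tolist()))
for r in sorted(res,reverse=True)[:25]:print(r[1:])
E
time python3 s.py
```

```text
(50, 45, 210, [56.0, 103.0, 205.0, 30.0], [21, -10, -35, -37, -19, 105])
(50, 45, 30, [56.0, 103.0, 205.0, 171.0], [21, -10, -35, -37, -19, -75])
(34, 0, 180, [46.0, 96.0, 238.0, 26.0], [45, -7, -53, 53, -35, -7])
(44, 45, 210, [41.0, 89.0, 196.0, 17.0], [28, -10, -38, -17, -18, 81])
(44, 45, 30, [41.0, 89.0, 196.0, 157.0], [28, -10, -38, -17, -18, -99])
(30, 0, 180, [36.0, 85.0, 227.0, 13.0], [46, -6, -47, 42, -38, 3])
(34, -10, 165, [34.0, 95.0, 235.0, 24.0], [49, -4, -50, 51, -42, -1])
(50, 45, 195, [33.0, 103.0, 205.0, 38.0], [21, -10, -35, -37, -19, 120])
(50, 45, 15, [33.0, 103.0, 205.0, 168.0], [21, -10, -35, -37, -19, -60])
(34, -10, 180, [32.0, 95.0, 235.0, 25.0], [49, -4, -50, 51, -42, -16])
(30, 15, 195, [31.0, 82.0, 221.0, 10.0], [42, -8, -48, 36, -30, 10])
(26, 0, 180, [26.0, 74.0, 216.0, 0.0], [46, -4, -42, 33, -42, 12])
(26, 0, 0, [26.0, 74.0, 216.0, 138.0], [46, -4, -42, 33, -42, -168])
(38, 45, 210, [25.0, 75.0, 189.0, 4.0], [30, -9, -37, -8, -24, 72])
(38, 45, 30, [25.0, 75.0, 189.0, 143.0], [30, -9, -37, -8, -24, -108])
(30, -10, 165, [25.0, 84.0, 224.0, 12.0], [49, -3, -45, 42, -44, 7])
(34, 0, 195, [22.0, 96.0, 238.0, 28.0], [45, -7, -53, 53, -35, -22])
(34, 0, 165, [22.0, 96.0, 238.0, 28.0], [45, -7, -53, 53, -35, 8])
(26, 15, 195, [21.0, 71.0, 212.0, 0.0], [43, -6, -42, 26, -36, 19])
(26, 15, 15, [21.0, 71.0, 212.0, 135.0], [43, -6, -42, 26, -36, -161])
(30, 30, 210, [21.0, 73.0, 206.0, 0.0], [39, -8, -43, 19, -28, 28])
(30, 30, 30, [21.0, 73.0, 206.0, 138.0], [39, -8, -43, 19, -28, -152])
(44, 45, 195, [21.0, 89.0, 196.0, 25.0], [28, -10, -38, -17, -18, 96])
(44, 45, 15, [21.0, 89.0, 196.0, 153.0], [28, -10, -38, -17, -18, -84])
(30, -10, 180, [21.0, 84.0, 224.0, 13.0], [49, -3, -45, 42, -44, -8])
real	0m43.313s
user	0m43.795s
sys	0m0.092s
```

```bash
cat > plan.py <<'E'
from clr import *
from plant import ctrl
ob=ctrl.get_obs();R0=Ro.from_euler('xyz',ob['orientation'],degrees=True);P0=np.array(ob['tool_pos']);print(np.round(P0,4),np.round(ob['orientation'],2),np.round(ob['joint_pos'],1))
ax=T([0,0,v[2]],[np.cos(np.radians(40)),0,np.sin(np.radians(40))])
for tilt,az,rz in((26,0,0),(24,0,-4)):
    x=[46,-4,-42,33,-42,-168]
    for q,bb in((.06,.226),(.06,.206),(.06,.186),(.04,.186),(.02,.186),(0,.186)):
        P,R=pose(q,bb,tilt,az,rz);P=P-.003*ax;x,e=ik(P,R,x)
        print(tilt,q,bb,round(e,3),np.round(x,1),np.round(1000*np.array(clear(P,R,x))),'shift',np.round(R0.inv().apply(P-P0),4),'rv',np.round((R0.inv()*R).as_rotvec(),3))
E
python3 plan.py
```

```text
[0.4365 0.153  0.418 ] [-166.59   36.03 -166.44] [  43.8   -9.3  -55.2   60.6  -34.1 -173.6]
26 0.06 0.226 0.0 [  46.7   -4.7  -40.8   31.9  -43.2 -167.3] [ 44. 137. 313.] shift [-0.0315 -0.0026  0.012 ] rv [-0.028  0.211  0.315]
26 0.06 0.206 0.0 [  45.3   -3.1  -42.2   33.6  -40.  -168.2] [ 38. 123. 294.] shift [-0.0275 -0.0014  0.0316] rv [-0.028  0.211  0.315]
26 0.06 0.186 0.0 [  43.7   -1.4  -43.6   35.6  -36.8 -169.5] [ 38. 111. 275.] shift [-0.0235 -0.0002  0.0511] rv [-0.028  0.211  0.315]
26 0.04 0.186 0.0 [  41.7    0.6  -44.3   37.6  -33.8 -170.3] [ 33.  98. 255.] shift [-0.0241 -0.0005  0.0711] rv [-0.028  0.211  0.315]
26 0.02 0.186 0.0 [  39.7    2.6  -45.    40.   -30.9 -171.4] [ 28.  85. 236.] shift [-0.0247 -0.0009  0.0911] rv [-0.028  0.211  0.315]
26 0 0.186 0.005 [  37.8    4.6  -45.4   42.   -28.2 -172.2] [ 24.  72. 216.] shift [-0.0253 -0.0012  0.1111] rv [-0.028  0.211  0.315]
24 0.06 0.226 0.0 [  46.1   -3.8  -37.9   28.1  -45.1 -159.2] [ 34. 132. 309.] shift [-0.0388 -0.005   0.0138] rv [-0.042  0.244  0.245]
24 0.06 0.206 0.0 [  44.8   -2.2  -39.3   29.3  -42.1 -160. ] [ 28. 118. 290.] shift [-0.0342 -0.0036  0.0332] rv [-0.042  0.244  0.245]
24 0.06 0.186 0.0 [  43.5   -0.6  -40.7   30.9  -38.9 -161. ] [ 28. 106. 271.] shift [-0.0295 -0.0022  0.0526] rv [-0.042  0.244  0.245]
24 0.04 0.186 0.0 [  41.8    1.3  -41.3   32.3  -36.1 -161.3] [ 23.  92. 251.] shift [-0.0301 -0.0025  0.0726] rv [-0.042  0.244  0.245]
24 0.02 0.186 0.0 [  40.1    3.3  -41.8   34.   -33.3 -161.9] [ 17.  79. 231.] shift [-0.0307 -0.0028  0.0926] rv [-0.042  0.244  0.245]
24 0 0.186 0.0 [  38.4    5.3  -42.4   36.   -30.6 -162.8] [ 12.  66. 211.] shift [-0.0313 -0.0031  0.1126] rv [-0.042  0.244  0.245]
```

>>> carry_out --moves "0 -0.01 -0.001 0 -0.01 0.07 0.09; 0 -0.02 -0.002 0 -0.02 0.14 0.19; 0 -0.031 -0.003 0.005 -0.03 0.211 0.28; 0 -0.031 -0.003 0.005 -0.03 0.211 0.28; 0 -0.031 -0.003 0.005 -0.03 0.211 0.28; 0 -0.031 -0.003 0.005 -0.03 0.211 0.28; 0 -0.031 -0.003 0.005 -0.03 0.211 0.28"

```text
clock: 11.0
tool_pos: [0.4638, 0.1547, 0.4322]
orientation: [-178.8, 25.9, 173.3]
force: [0.3, 0.6, 0.2]
opening: 0.0004
```

```bash
sed -i 's/(24,0,-4)/(26,0,-2)/' plan.py; python3 plan.py
```

```text
[0.4638 0.1547 0.4322] [-178.79   25.95  173.31] [  47.4   -5.4  -40.7   31.6  -44.4 -165.3]
26 0.06 0.226 0.0 [  46.7   -4.7  -40.8   31.9  -43.2 -167.3] [ 44. 137. 313.] shift [-0.0025  0.0013  0.0063] rv [-0.003 -0.001  0.036]
26 0.06 0.206 0.0 [  45.3   -3.1  -42.2   33.6  -40.  -168.2] [ 38. 123. 294.] shift [-0.0025  0.0014  0.0263] rv [-0.003 -0.001  0.036]
26 0.06 0.186 0.0 [  43.7   -1.4  -43.6   35.6  -36.8 -169.5] [ 38. 111. 275.] shift [-0.0025  0.0015  0.0463] rv [-0.003 -0.001  0.036]
26 0.04 0.186 0.0 [  41.7    0.6  -44.3   37.6  -33.8 -170.3] [ 33.  98. 255.] shift [-0.0074  0.0013  0.0657] rv [-0.003 -0.001  0.036]
26 0.02 0.186 0.0 [  39.7    2.6  -45.    40.   -30.9 -171.4] [ 28.  85. 236.] shift [-0.0122  0.0012  0.0851] rv [-0.003 -0.001  0.036]
26 0 0.186 0.005 [  37.8    4.6  -45.4   42.   -28.2 -172.2] [ 24.  72. 216.] shift [-0.0171  0.0011  0.1045] rv [-0.003 -0.001  0.036]
26 0.06 0.226 0.0 [  46.7   -4.7  -40.8   31.9  -43.2 -165.3] [ 41. 137. 313.] shift [-0.0025  0.0013  0.0063] rv [-0.003 -0.001  0.002]
26 0.06 0.206 0.0 [  45.3   -3.1  -42.2   33.6  -40.  -166.2] [ 35. 123. 294.] shift [-0.0025  0.0014  0.0263] rv [-0.003 -0.001  0.002]
26 0.06 0.186 0.0 [  43.7   -1.4  -43.6   35.6  -36.8 -167.5] [ 35. 111. 275.] shift [-0.0025  0.0015  0.0463] rv [-0.003 -0.001  0.002]
26 0.04 0.186 0.0 [  41.7    0.6  -44.3   37.6  -33.8 -168.3] [ 30.  98. 255.] shift [-0.0074  0.0013  0.0657] rv [-0.003 -0.001  0.002]
26 0.02 0.186 0.0 [  39.7    2.6  -45.    40.   -30.9 -169.4] [ 25.  85. 236.] shift [-0.0122  0.0012  0.0851] rv [-0.003 -0.001  0.002]
26 0 0.186 0.0 [  37.6    4.6  -45.7   42.9  -27.9 -170.9] [ 21.  72. 216.] shift [-0.0171  0.0011  0.1045] rv [-0.003 -0.001  0.002]
```

>>> carry_out --moves "0 -0.0025 0.0015 0.012 0 0 0; 0 -0.0025 0.0015 0.025 0 0 0; 0 -0.0025 0.0015 0.036 0 0 0; 0 -0.0025 0.0015 0.042 0 0 0; 0 -0.003 0.0015 0.047 0 0 0; 0 -0.004 0.0015 0.052 0 0 0; 0 -0.005 0.0015 0.057 0 0 0; 0 -0.0065 0.0015 0.062 0 0 0; 0 -0.0075 0.0015 0.066 0 0 0; 0 -0.0075 0.0015 0.066 0 0 0; 0 -0.0075 0.0015 0.066 0 0 0"

```text
clock: 12.1
tool_pos: [0.4996, 0.1509, 0.3766]
orientation: [-178.9, 25.9, 173.2]
force: [-1.5, -1.1, 1.2]
opening: 0.0002
```

```bash
python3 - <<'E'
from st import *
p=ctrl.snapshot('wrist');save(p,'w8');p2=ctrl.snapshot('scene')
a=cv2.resize(p2['image'][130:280,230:430],None,fx=4,fy=4,interpolation=cv2.INTER_CUBIC); save({'image':a},'s8z');st()
v=[.6389,-.0438,-.1574]
print([(q,((proj(p2,T(v,grip(1,q)))-[230,130])*4).round()) for q in(.06,.04,.02,0)])
E
```

```text
[0.4996 0.1512 0.3767] [-178.89   25.93  173.21] [-1.2 -1.2  1.5] 0.0006 [  41.8    0.7  -44.1   37.5  -34.1 -168.3]
q 0.06 tip rel bar top: along z -0.0203  rest [-0.0004  0.0004 -0.0004] shift in tool [ 0.0044 -0.0002 -0.0199]
q 0 tip rel bar top: along z 0.0397  rest [-0.0004  0.0004 -0.0004] shift in tool [-0.0102 -0.0006  0.0383]
tool z vs -a deg 14.049129048846854
[(0.06, array([353., 304.])), (0.04, array([334., 331.])), (0.02, array([315., 358.])), (0, array([296., 384.]))]
```

View pics/w8.png

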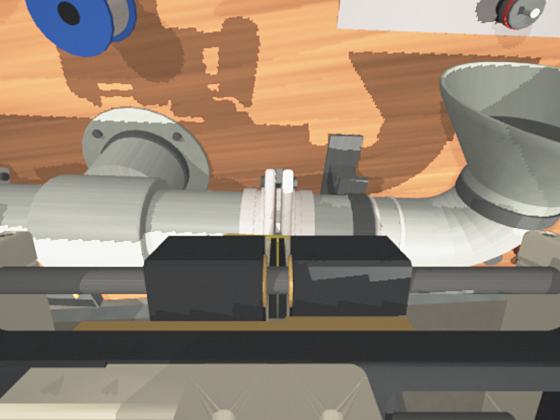

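View pics/s8z.png

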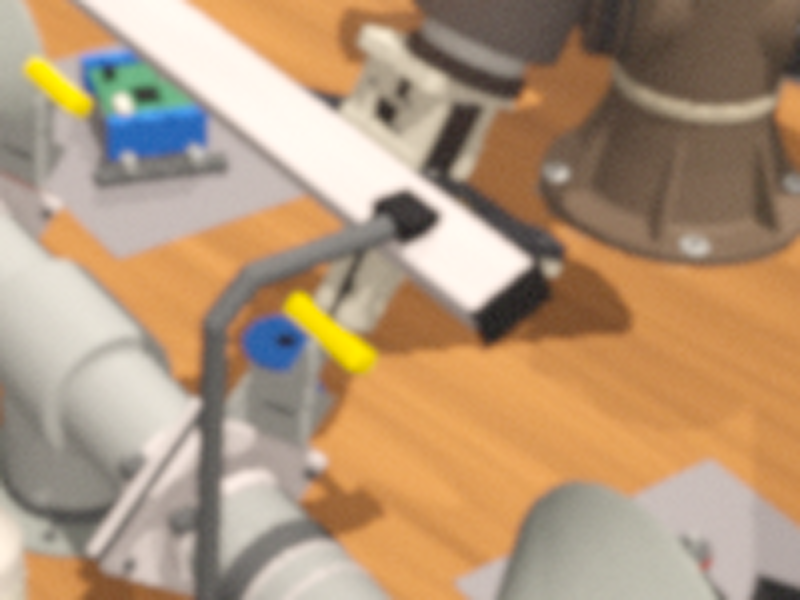

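The bar is now at s8z (331,332), about 40 mm open, so the push is working. I'll push on to the stop.

>>> carry_out --moves "0 -0.0013 0 0.005 0 0 0; 0 -0.0026 0 0.01 0 0 0; 0 -0.004 0 0.015 0 0 0; 0 -0.0053 0 0.02 0 0 0; 0 -0.0066 0 0.025 0 0 0; 0 -0.008 0 0.03 0 0 0; 0 -0.009 0 0.034 0 0 0; 0 -0.0095 0 0.036 0 0 0; 0 -0.01 0 0.038 0 0 0; 0 -0.01 0 0.038 0 0 0"

```text
clock: 13.2
tool_pos: [0.5243, 0.1472, 0.3473]
orientation: [-178.9, 25.9, 173.2]
force: [-19.2, 0.8, 14.2]
opening: 0.0002
```

```bash
python3 - <<'E'
from st import *
p2=ctrl.snapshot('scene')
a=cv2.resize(p2['image'][130:280,230:430],None,fx=4,fy=4,interpolation=cv2.INTER_CUBIC); save({'image':a},'s9z');st()
E
```

```text
[0.5242 0.1473 0.3473] [-178.88   25.95  173.22] [-18.9  -0.3  13.9] 0.0002 [  37.9    4.5  -45.4   42.5  -28.4 -170.7]
q 0.06 tip rel bar top: along z -0.0589  rest [-0.0002  0.0004 -0.0002] shift in tool [ 0.014   0.     -0.0572]
q 0 tip rel bar top: along z 0.0011  rest [-0.0002  0.0004 -0.0002] shift in tool [-0.0006 -0.0003  0.001 ]
tool z vs -a deg 14.030870053725208
```

View pics/s9z.png

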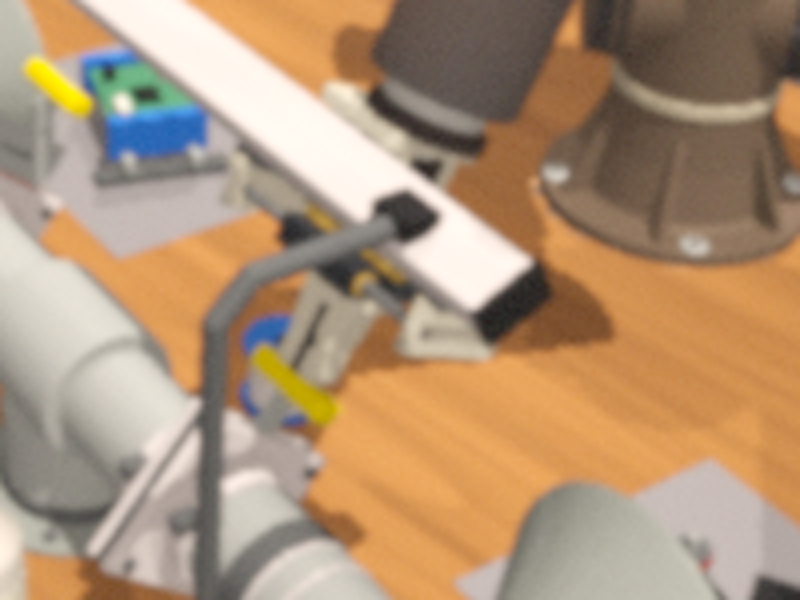

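>>> carry_out --moves "0 -0.0003 0 0.001 0 0 0; 0 -0.0003 0 0.001 0 0 0; 0 -0.0003 0 0.001 0 0 0"

```text
clock: 13.55
tool_pos: [0.5244, 0.1471, 0.3471]
orientation: [-178.9, 26.0, 173.2]
force: [-31.6, 0.9, 22.6]
opening: 0.0004
```

The force rose with almost no motion, so the gate is at its stop. I'll retreat along the lean.

>>> carry_out --moves "0 0.001 0 -0.006 0 0 0; 0 0.004 0 -0.016 0 0 0; 0 0.008 0 -0.03 0 0 0; 0 0.012 0 -0.045 0 0 0; 0 0.018 0 -0.065 0 0 0; 0 0.022 0 -0.085 0 0 0; 0 0.022 0 -0.1 0 0 0; 0 0.022 0 -0.1 0 0 0; 0 0.022 0 -0.1 0 0 0; 0 0.022 0 -0.1 0 0 0"

```text
clock: 14.55
tool_pos: [0.463, 0.1569, 0.4256]
orientation: [-178.9, 25.9, 173.2]
force: [0.1, -0.4, -0.3]
opening: 0.0008
```

```bash
python3 - <<'E'
from st import *
p2=ctrl.snapshot('scene');st();v=[.6389,-.0438,-.1574]
print([(((proj(p2,T(v,grip(s,q)))-[200,120])*3.2).round()) for s,q in((1,.01),(1,0),(-1,.03),(-1,.04),(-1,.05))])
a=cv2.resize(p2['image'][120:300,200:440],None,fx=3.2,fy=3.2,interpolation=cv2.INTER_CUBIC); save({'image':a},'s10z')
w=ctrl.snapshot('wrist');save(w,'w10');save(ctrl.snapshot('top'),'t10')
print([(q,proj(w,T(v,grip(1,q))).round(1)) for q in(0,.01)])
E
```

```text
[0.4631 0.1568 0.4254] [-178.83   25.87  173.21] [-0.6  0.5 -0.4] 0.0003 [  47.5   -5.1  -41.4   32.1  -43.5 -166.2]
q 0.06 tip rel bar top: along z 0.0408  rest [ 0.0017 -0.0003  0.0015] shift in tool [-0.0078 -0.0001  0.0402]
q 0 tip rel bar top: along z 0.1008  rest [ 0.0017 -0.0003  0.0015] shift in tool [-0.0224 -0.0004  0.0983]
tool z vs -a deg 14.110746529420963
[array([340., 329.]), array([333., 339.]), array([137., 112.]), array([143., 102.]), array([149.,  93.])]
[(0, array([277.4, 229.5])), (0.01, array([277.5, 230.7]))]
```

View pics/s10z.png

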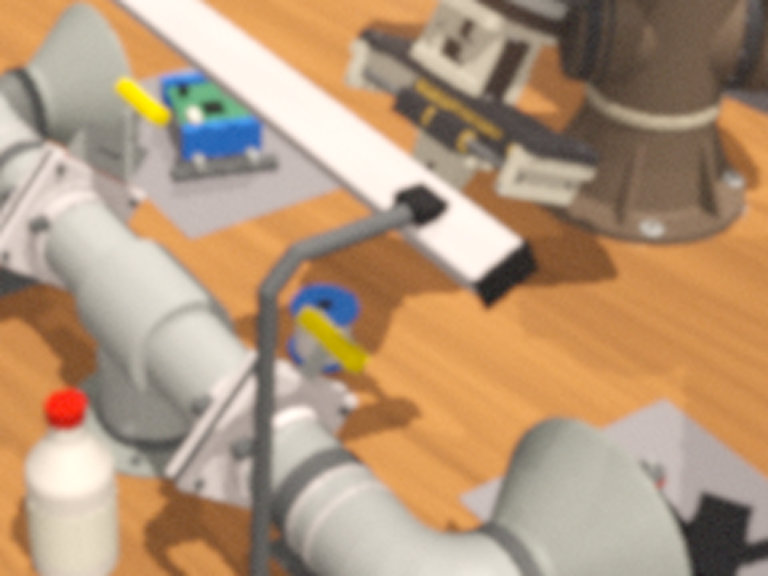

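View pics/t10.png

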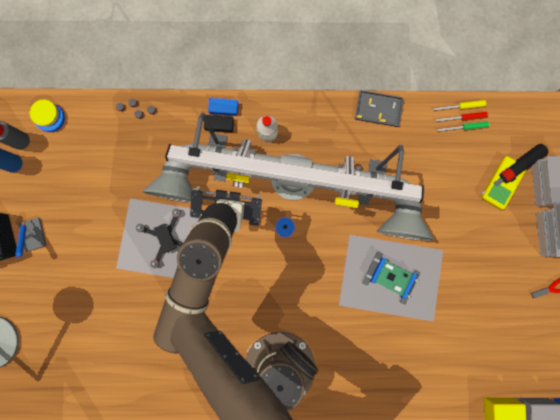

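View pics/w10.png

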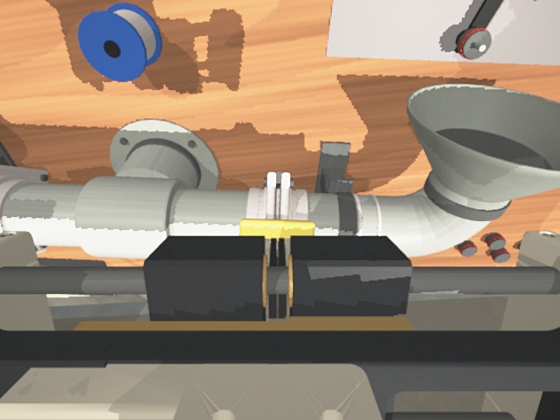

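The left bar is at (332,340) in the zoomed scene picture, which matches the model for 0 mm open (333,339). The right bar is at (142,102), matching 40 mm (143,102). The spool, frame, holder and bottle are where they were, and the arm is clear of everything.

```bash
python3 -c "
from plant import ctrl
print(ctrl.close_job())"
```

```text
the job is handed in; nothing more can be done
None
```

I pulled the shut gate (right) to half open first, then pushed the open gate (left) fully shut. At least one gate stayed well open the whole time. The job was handed in at about 15 s on the robot's clock.

**Last checks:**
- **Right gate:** the tool moved 40.0 mm without slipping on the bar. The grip matched the position calculated for 40 mm open to within a pixel, and the red line showed at the housing's edge.
- **Left gate:** the force rose at the stop with almost no movement, up to about 39 N at the wrist through the closed fingertips. The grip then matched the position calculated for 0 mm open to within a pixel.
- **Bench and arm:** by eye in the top picture, the loose things had not moved. The arm was clear of everything, with the force reading near zero.

**What did not go to plan:** two tool poses ran into joint limits, joint 3 with the tool tilted 40° and joint 6 at the left gate. I tilted less at the right gate, and at the left gate I pushed with closed fingers instead of gripping. No checks disagreed.

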